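# Seat a bisque tag in the drill jig

### The arm

A 6-joint arm with a two-finger parallel gripper is mounted at the origin on a cart in front of the work surface, level with it; the furniture and walls round the work are solid. World frame = base frame: x ahead of the robot, y to its left, z up, the work surface at z = 0. Lengths are in mm, angles in degrees, forces in N, time in s.
With the tool pointing down it reaches from about 300 to 850 mm from the base axis. Payload 4.2 kg.
Tool frame: the origin (TCP) lies at the very end of the fingers, on their centre line; the grasp point (between the pads) lies 19 mm behind it (env.tcp_to_grasp is the distance from the TCP to the grasp point, in mm); z points along the fingers, y is the line along which they close (so a half turn about z gives the same grasp; the last joint's range is limited). The gripper opens to 91 mm and grips with 3 to 60 N. Pads are 32 mm wide; open, the fingers measure 118 mm over their backs; the gripper's body (76 mm by 178 mm) begins 60 mm behind the grasp point.
Start: joints at [65.203, 18.312, 89.639, -0, 72.044, -1.146], TCP at [230.68, 526.716, 213.976] pointing down, gripper open.
Joint ranges: [-177.97, 177.97], [-48.28, 115.42], [12.27, 149.76], [-77.06, 257.06], [2.81, 150.46], [-146.56, 146.56]. Speed limits (degrees/s): [147.25, 147.25, 180, 180, 180, 180].

### API

Orientations are given as [roll, pitch, yaw] about the fixed x, y, z axes, in that order (R = Rz(yaw) Ry(pitch) Rx(roll)).
In Python, from workcell import env gives the robot as it stands.
- The arm moves only by the tool move_arm, never from a script. Its argument "plan" is a list of rows, each a list of 3 entries, a list of its own where there are three numbers: the shift along the world's x, y, z in cm, then the turn about the world's z in degrees, then the closure, from 0 (fully open) to 1 (shut). In form: [[[x, y, z], turn, claw], ...]. A call has 1 to 5 rows; each row shifts and turns the commanded pose from where the row before left it; what a row does not reach is not made up. A row lasts 1/10 s, in which the tool goes at most 50 mm and 8.59 degrees, less where a joint would pass 70% of its speed; a pose out of reach is approached as far as the arm can. A call is refused whole if a number of a shift passes 5 or a number of a turn 8.59, either way. A call with a gripper value outside its range is refused whole. The fingers move at their own pace and stop on an object; "squeeze" is the grip in N (left out, the last holds). Time passes only in rows, so rows that do not move let the fingers close. It gives the time, the measured TCP pose, the force, the opening and the grip force at its end, in the units of the state.
- env.state(): the state, without advancing time (a new reading comes with each control period).
- env.grab_frame(name): name is "scene" or "side" or "wrist"; returns a dict with "frame" (420x560x3 uint8, red, green, blue), "z_map" (420x560 float32, mm along the optical axis (not along the pixel's ray), 0 where there is no reading), "fovy" (degrees; the focal length in pixels is half the picture's height over the tangent of half this angle, whatever the lens; pixels are square), "cx", "cy" (the principal point, pixels), "position" and "orientation" of the camera in the world. Camera axes: x right, y down, z forward; pixel columns grow to the right and rows downward; lengths in mm; the calibration is good to about 2 mm. A picture is of the moment at which its call begins.
- env.job_done(): hands the job in; it is judged then, once.
Trained networks look in a picture, given as the dict that the camera call returned (one of the last four; its "shot" number tells which), for a name from the list of things; names that differ only in an ending like _2 or _b are one class to them, and where a whole thing is asked for, a point or a joint stands for the part that bears it (a point fixed in the world has none). Each returns a list of dicts, best first, with "score" (0 to 1); they miss things now and then, are a little off and sometimes report something else, mostly with a low value. They report only what shows in the picture. A call takes as long as a camera call. They do not tell look-alikes from the thing itself.
- env.search_frame(picture, label): "point" ([column, row] in pixels, amid what is visible of it).
- env.landmark_of(picture, label): "point" ([column, row] in pixels: a listed point, or the origin of a listed thing).
The state is a dict: "time_s": time; "qpos": joint angles; "qvel": joint speeds; "effort": joint torques, N m; "ee_pos": TCP position; "ee_rot": TCP orientation; "force": force on the tool from outside, world axes, zero at the start; "torque": the same for the moment, N m; "gripper_width": finger opening in mm; "gripper_force": force on a finger pad.
Only numpy, scipy, OpenCV 4.12 (cv2) and the standard library are available. Lean on these libraries where they do the work, as an engineer would, in place of code of your own. Each camera call takes 0.05 s, during which the arm holds its last target. There are 200 camera calls.

### The job

Get the bisque sample tag on the jig board ready for drilling its hanging hole. With the fingertips, push it back until its long side lies flat against the fence, while it is still short of the sprung roller; then slide it along the fence, past the roller and under the blue drill plate, until its bare end is fully home against the end stop. Only push the tag: do not pick it up or turn it end for end, and leave the cup, the stamp and the glaze jar where they stand.

Things in the scene. Friction and masses are not known exactly. Their poses are not given: they have to be found in the camera images.
- tag: The tag to be seated, loose on the jig board: flat cream bisque plate 46 mm wide (its x), 84 long (its y), 10 thick, corners rounded to 4 mm; about 70 g. Teal glaze on its -y third, +y end bare. Origin: centre of its underside, z up. At the start its y is within 0.45 rad of the jig's y. (Two drilled tags, ochre and pale green, lie far left: leave them.)
- tag_bare_end (a point): Middle of the tag's bare (+y) end face, at its underside.
- jig: Drill jig, fixed. Plywood board 12 mm thick, x -120 to +100, y -200 to +200 mm; the tag slides on its top. Origin: underside of the board at bench height; z up, x away from the robot at yaw 0. Aluminium fence along y: face towards the robot at x +60, y -185 to +160. End stop: face at y +135, x -6 to +60. Both stand 13.5 mm above the board.
- drill_bush (a point): Top of the brass bush on the blue drill plate, 28 mm above the board, at jig (37, 120) mm. The 6 mm plate lies on fence and end stop and roofs the corner from jig x +8 to +80, y +100 to +159, with 3.5 mm of air over the tag: the tag gets in only by sliding underneath.
- tag_seat (a point): On the board's top at jig (37, 93, 12) mm: where the tag's origin lies when the tag is home, its long side along the fence. Its glazed end is then at jig y +51 mm, outside the drill plate and free to be pushed.
- fence_corner (a point): Inner corner of the pocket: fence face meets end stop face on the board's top, at jig (60, 135, 12) mm.
- side_roller (a joint): Travel of the orange sprung roller at the pocket mouth, m: 0 = out, 0.007 = fully back (away from the fence). Roller 20 mm in diameter, upright axis at jig (7, 75) mm when out, leaving 43 mm to the fence. The tag's rounded corner pushes it back 3 mm as the tag slides in along the fence (3 to 6 N); it then presses the tag to the fence with about 3.5 N.
- spring_block (a point): Middle of the top of the dark steel block that carries the roller, in front of the pocket: with nut and roller it fills jig x -76 to +17, y +60 to +90 mm, up to 21 mm above the board.
- small_cup2: Small clay-coloured cup, 63 mm wide, 55 mm tall, stands on the bench right of the jig. Origin: centre of its foot. Leave alone.
- stamp1: Turned dark wooden stamp, 24 mm wide, 62 mm tall, stands upright on the bench right of the jig. Origin: centre of its foot. Leave alone.
- glaze_jar1: Pale grey lidded glaze jar with a paper label, 65 mm wide, 91 mm tall, stands on the bench left of the jig. Origin: centre of its foot. Leave alone.
There are look-alikes about, which are no part of the job. Leave any black or purple look-alike of the tag alone.

How it is judged (in metres and radians):
On the way, in this order (a step that is already met when the one before it is completed fails the run):
1. the tag's long side lies flat against the fence (gap under 3 mm, within 0.06 rad), its bare end still at least 50 mm from the stop (x of tag in the frame of fence_corner above -0.026 m and angle between the y axis of tag and the y axis of jig, either way round below 0.06 rad and y of tag_bare_end in the frame of fence_corner below -0.05 m), for 0.1 s.
2. the tag, still against the fence, has pushed the side roller back at least 1.5 mm (value of joint side_roller above 0.0015 m and x of tag in the frame of fence_corner above -0.027 m and angle between the y axis of tag and the y axis of jig, either way round below 0.08 rad), for 0.05 s.
At the end, for the whole second after the job is handed in: The tag lies flat on the board at rest in the corner pocket: bare end within 3 mm of the end stop, long side within 2.5 mm of the fence and parallel to it within 0.05 rad, the roller pressed back by it at least 1.5 mm (y of tag_bare_end in the frame of fence_corner above -0.003 m and x of tag in the frame of fence_corner above -0.0255 m and angle between the y axis of tag and the y axis of jig, either way round below 0.05 rad and distance between tag_bare_end and fence_corner below 0.027 m and value of joint side_roller above 0.0015 m and z of tag in the frame of jig below 0.014 m and linear speed of tag below 0.01 m/s); the robot touches nothing.
It fails at once if the tag is lifted off the board (more than 8 mm) or tipped up (z of tag in the frame of jig above 0.02 m or angle between tag's own z axis and vertical above 0.25 rad).
It fails at once if the tag is pushed off the board (z of tag in the frame of jig below 0.006 m).
It fails at once if the cup is shifted more than 15 mm (distance of small_cup2 from where it was at the start of the episode above 0.015 m).
It fails at once if the stamp is shifted more than 15 mm or knocked over (distance of stamp1 from where it was at the start of the episode above 0.015 m or angle between stamp1's own z axis and vertical above 0.5 rad).
It fails at once if the glaze jar is shifted more than 15 mm (distance of glaze_jar1 from where it was at the start of the episode above 0.015 m).
It also fails if it takes over 56 s, if anything falls off the work surface, if the arm or the gripper's body presses on something with over 40 N, if the wrist force passes 120 N, or if a joint passes its speed limit or range.

## Working session

There is one attempt and no reset: what is moved stays moved. The work goes in short steps, Python scripts to look and compute and a tool call to move; the robot and the scene stay as the last step left them, time stands still between calls to the robot, and variables do not carry over. Pictures are saved under pics/ and viewed, at most 10 in all, crops included, and the job is handed in when it is done.

Besides the shell and the picture viewer there is one more tool, called after "Call:" by a JSON object that holds its "api" and its "payload", one argument or row to a line. move_arm: Moves the arm, as the interface text tells. Its arguments: {"type":"object","properties":{"plan":{"type":"array","items":{"type":"array"}},"squeeze":{"type":"number"}},"required":["plan"]}

```bash
mkdir -p pics
cat > h.py <<'E'
import numpy as np, cv2
from scipy.spatial.transform import Rotation as R
from workcell import env
def cam(p):
    f=p["frame"].shape[0]/2/np.tan(np.radians(p["fovy"])/2)
    o=np.array(p["orientation"],float)
    M=R.from_euler('xyz',o,degrees=True).as_matrix() if o.size==3 else (o if o.shape==(3,3) else None)
    return f,M,np.array(p["position"],float)
def px2w(p,uv,z=None):
    f,M,t=cam(p); u,v=uv
    d=M@np.array([(u-p["cx"])/f,(v-p["cy"])/f,1])
    if z is None:
        k=p["z_map"][int(round(v)),int(round(u))]
    else: k=(z-t[2])/d[2]
    return t+k*d
def cloud(p):
    f,M,t=cam(p); h,w=p["z_map"].shape
    u,v=np.meshgrid(np.arange(w),np.arange(h)); k=p["z_map"]
    c=np.stack([(u-p["cx"])/f*k,(v-p["cy"])/f*k,k],-1)
    return c@M.T+t
def save(p,n): cv2.imwrite(f"pics/{n}.png",p["frame"][:,:,::-1])
E
python3 - <<'E'
from h import *
names=["tag","tag_bare_end","drill_bush","tag_seat","fence_corner","spring_block","jig","small_cup2","stamp1","glaze_jar1"]
for c in ["scene","side"]:
    p=env.grab_frame(c); save(p,c+"0")
    print(c,p["position"],p["orientation"],p["fovy"])
    for n in names:
        for r in env.landmark_of(p,n)[:3]:
            print(n,np.round(r["point"]),round(r["score"],2),np.round(px2w(p,r["point"]),0))
print(env.state())
E
```

```text
scene [ 217.1208317  -659.22475661  937.46492987] [-141.42659326    0.79901947  -30.44088142] 55.35531365317059
tag [272. 245.] 0.94 [ 509. -127.   18.]
tag [260. 158.] 0.76 [653. 194.  12.]
tag [394. 284.] 0.75 [ 721. -387.    8.]
tag_bare_end [281. 335.] 0.97 [ 405. -348.   -2.]
tag_bare_end [381. 269.] 0.75 [ 727. -332.   -1.]
tag_bare_end [259. 242.] 0.62 [ 483. -100.   19.]
drill_bush [262. 194.] 0.7 [568.  35.  38.]
tag_seat [267. 205.] 0.95 [571.   7.  14.]
tag_seat [322. 316.] 0.46 [ 509. -366.   16.]
fence_corner [268. 194.] 0.92 [588.  29.  33.]
spring_block [243. 224.] 0.56 [473. -31.  31.]
jig [272. 236.] 0.84 [525. -98.  13.]
jig [244. 223.] 0.6 [476. -28.  30.]
small_cup2 [355. 302.] 0.94 [ 604. -374.    6.]
stamp1 [321. 316.] 0.68 [ 507. -367.   20.]
glaze_jar1 [230. 180.] 0.75 [516. 144.  26.]
glaze_jar1 [271. 249.] 0.25 [ 500. -137.   20.]
side [  372.74140582 -1144.27036443   502.61848332] [-111.45684738    1.24012174  -10.4214459 ] 54.24811740273516
tag [242. 297.] 0.88 [ 414. -408.   11.]
tag [268. 238.] 0.62 [ 508. -165.   22.]
tag [294. 199.] 0.51 [652. 169.  -0
[... 533 characters left out ...]
.] 0.93 [509. 149.   9.]
{'time_s': 1.1, 'qpos': array([ 6.52022134e+01,  1.83097280e+01,  8.96416833e+01,  8.54835760e-04,
        7.20420173e+01, -1.14513568e+00]), 'qvel': array([-0.00157581, -0.06027645, -0.05313409,  0.05156916,  0.09947818,
        0.0243771 ]), 'effort': array([-9.12643445e-04, -4.12356412e+01, -2.32231200e+01,  7.29488488e-02,
        3.75736866e-02,  7.46576518e-06]), 'ee_pos': array([230.67361667, 526.70447001, 213.97950432]), 'ee_rot': array([ 1.79993414e+02, -6.81728668e-04,  1.56347086e+02]), 'force': array([-0.97734346, -0.52975139, -0.13080733]), 'torque': array([ 0.03183232,  0.04067739, -0.01904267]), 'gripper_force': 0.0, 'gripper_width': 91.32531901635294}
```

Run:
```python
import cv2
a=cv2.imread("pics/scene0.png")[130:360,180:440]
cv2.imwrite("pics/scene0c.png",cv2.resize(a,None,fx=2.6,fy=2.6,interpolation=cv2.INTER_CUBIC)[:600])
```

```text
(no output)
```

View pics/scene0c.png

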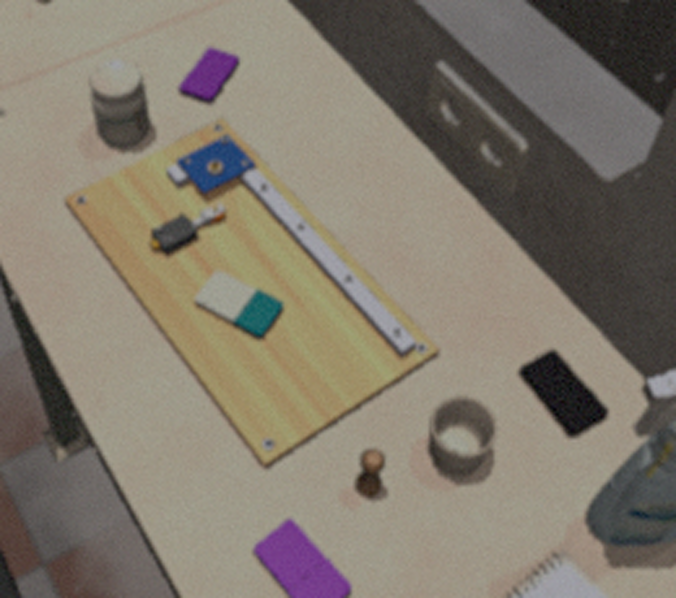

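The scene crop shows the tag mid-board (full frame about 272,245), teal end toward the camera, with the roller at about 262,213. The purple and black plates are look-alikes. I'll move over it for a wrist view.

Call:
{"api": "move_arm", "payload": {
  "plan": [
    [[1.5,-4.5,1],2,0],
    [[1.5,-4.5,1],2,0],
    [[1.5,-4.5,1],2,0],
    [[1.5,-4.5,1],2,0],
    [[1.5,-4.5,1],2,0]
  ]
}}

```text
time_s: 1.6
ee_pos: [305.9, 300.0, 264.5]
ee_rot: [180.0, 0.0, 166.5]
force: [1.1, -0.2, -0.1]
gripper_width: 91.2
gripper_force: 0.0
```

Call:
{"api": "move_arm", "payload": {
  "plan": [
    [[1.5,-4.5,1],2,0],
    [[1.5,-4.5,1],2,0],
    [[1.5,-4.5,1],2,0],
    [[1.5,-4.5,1],2,0],
    [[1.5,-4.5,1],2,0]
  ]
}}

```text
time_s: 2.1
ee_pos: [380.8, 74.9, 314.7]
ee_rot: [180.0, 0.1, 176.4]
force: [0.9, 0.1, -1.2]
gripper_width: 91.2
gripper_force: 0.0
```

Call:
{"api": "move_arm", "payload": {
  "plan": [
    [[1.5,-4.5,0],2,0.3],
    [[1.5,-4.5,0],2,0.5],
    [[1.5,-4.5,0],0,0.5],
    [[1.5,-4.5,0],0,0.5],
    [[0,0,0],0,0.5]
  ]
}}

```text
time_s: 2.6
ee_pos: [441.9, -108.0, 313.5]
ee_rot: [-179.9, 0.0, 180.0]
force: [-0.7, 0.4, -0.4]
gripper_width: 53.9
gripper_force: 0.0
```

Run:
```python
from h import *
p=env.grab_frame("wrist"); save(p,"w0")
print(p["position"],p["orientation"],env.state()["ee_pos"],env.state()["ee_rot"],env.state()["gripper_width"])
for n in ["tag","tag_bare_end","drill_bush","tag_seat","fence_corner","spring_block","jig"]:
    for r in env.landmark_of(p,n)[:2]:
        print(n,np.round(r["point"]),round(r["score"],2),np.round(px2w(p,r["point"]),1))
```

```text
[ 370.57775953 -107.18308343  483.2552903 ] [1.65581797e+02 1.03086178e-01 8.99261678e+01] [ 440.98813398 -105.45066146  313.50730713] [ 1.79984608e+02 -5.04775831e-02 -1.79927208e+02] 49.810200822479594
tag [ 85. 147.] 0.68 [ 408.4 -392.6    8.5]
tag [270. 210.] 0.64 [ 500.2 -122.7   21.4]
tag_bare_end [293. 196.] 0.77 [482.1 -88.6  11.3]
tag_bare_end [116. 146.] 0.64 [ 407.4 -351.6   -1. ]
drill_bush [374. 258.] 0.84 [423.4 -70.4 365.9]
tag_seat [355. 253.] 0.93 [423.2 -76.7 361.3]
tag_seat [294. 229.] 0.31 [533.6 -85.7  12. ]
fence_corner [378. 261.] 0.79 [423.2 -69.8 369.1]
spring_block [342. 202.] 0.58 [486.1 -17.5  31. ]
spring_block [459. 214.] 0.55 [499.3 146.1  46.9]
jig [292. 228.] 0.77 [533.2 -88.7  10.3]
```

View pics/w0.png

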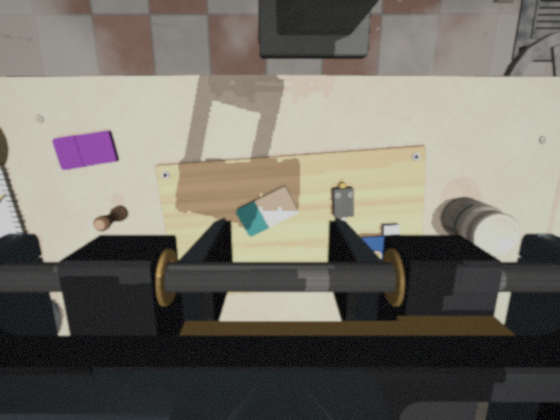

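The wrist view shows the tag at about (268,210) with the teal end on the left. The board edge rises slightly to the right, so the jig yaw is about +3.6°. The fingers hide the fence, so I'll fit the jig from several cues.

```bash
cat > fit.py <<'E'
from h import *
from scipy.optimize import least_squares
P={c:env.grab_frame(c) for c in ["scene","side","wrist"]}
L={"drill_bush":(37,120,40),"tag_seat":(37,93,12),"fence_corner":(60,135,12),"jig":(0,0,0),"spring_block":None}
obs=[]
for c,p in P.items():
    for n,j in L.items():
        if j is None: continue
        for r in env.landmark_of(p,n)[:1]:
            if r["score"]>.5: obs.append((c,n,j[:2],px2w(p,r["point"],j[2])[:2]))
def tf(q,j): c,s=np.cos(q[2]),np.sin(q[2]); return np.array([q[0]+c*j[0]-s*j[1],q[1]+s*j[0]+c*j[1]])
f=least_squares(lambda q:np.concatenate([tf(q,o[2])-o[3] for o in obs]),[525,-98,0.05],loss="soft_l1",f_scale=3,x_scale=[1,1,.01])
print("jig net",f.x[:2],np.degrees(f.x[2]))
for o in obs: print(o[0],o[1],np.round(o[3]-tf(f.x,o[2]),1))
# depth: top surfaces
for c,p in P.items():
    C=cloud(p); hsv=cv2.cvtColor(p["frame"],cv2.COLOR_RGB2HSV).astype(int)
    X,Y,Z=C[...,0],C[...,1],C[...,2]
    q=f.x; cs,sn=np.cos(q[2]),np.sin(q[2])
    def rect(m,z,name):
        n,l,s,ce=cv2.connectedComponentsWithStats(m.astype(np.uint8))
        if n<2: return
        i=1+np.argmax(s[1:,4]); v,u=np.nonzero(l==i)
        w=np.array([px2w(p,(a,b),z)[:2] for a,b in zip(u,v)],np.float32)
        (cx,cy),(a,b),t=cv2.minAreaRect(w)
        w0=w-w.mean(0); ev=np.linalg.svd(w0,full_matrices=False)[2][0]
        print(c,name,len(u),"c",np.round((cx,cy),1),"size",np.round((a,b),1),"ang",round(t,1),"mean",np.round(w.mean(0),1),"pca",round(np.degrees(np.arctan2(ev[1],ev[0])),1))
    H,S,V=hsv[...,0],hsv[...,1],hsv[...,2]
    reg=(X>380)&(X<720)&(Y>-330)&(Y<150)&(abs(Z-20)<40)
    rect(reg&(S>80)&(H>15)&(H<35),12,"board")
    rect(reg&(H>75)&(H<100)&(S>90),22,"teal")
    rect(reg&(H>100)&(H<125)&(S>110),40,"blue")
    rect(reg&(S<45)&(V>120)&(X>540)&(Z>10),25.5,"fence")
    for n in ["tag","tag_bare_end"]:
        for r in env.landmark_of(p,n)[:3]:
            w=px2w(p,r["point"],12)
            if abs(w[0]-500)<70 and abs(w[1]+120)<120: print(c,n,np.round(w[:2],1),round(r["score"],2))
E
python3 fit.py
python3 - <<'E'
import cv2
a=cv2.imread("pics/scene0.png")[170:270,200:360]
cv2.imwrite("pics/s1.png",cv2.resize(a,None,fx=5,fy=5,interpolation=cv2.INTER_CUBIC))
E
```

```text
jig net [531.12746605 -87.84848775] 0.2853696380248538
scene drill_bush [-4.8 -4.8]
scene tag_seat [-8.8 -1.3]
scene fence_corner [5.9 0.4]
scene jig [-1.8  2. ]
side drill_bush [ -1.4 -24.9]
side tag_seat [ 6.2 20.4]
side fence_corner [ 5.5 -4.8]
side jig [-0.9 -4.6]
wrist drill_bush [-2.   2.4]
wrist tag_seat [7.5 6.6]
wrist fence_corner [-2.5  4.2]
wrist jig [ 2.3 -0.3]
scene board 5214 c [530.9 -91.3] size [219.2 399.8] ang 4.1 mean [ 517.1 -115.6] pca -80.4
scene teal 170 c [ 516.4 -153.8] size [46.5 31.6] ang 27.5 mean [ 516.7 -153.8] pca -149.5
scene blue 257 c [572.1  34.4] size [68.2 54.9] ang 3.3 mean [571.2  34.7] pca -171.9
scene fence 615 c [ 615.3 -130.3] size [ 24.2 299.3] ang 5.3 mean [ 615.8 -137. ] pca -85.6
scene tag [ 508.2 -136.2] 0.83
scene tag_bare_end [487.7 -89.6] 0.57
side board 3241 c [513.  -98.4] size [186.  419.2] ang 4.7 mean [ 512.  -144.4] pca -83.5
side teal 151 c [ 516.1 -161. ] size [57.9 47.6] ang 29.3 mean [ 516.4 -161.2] pca -124.6
side blue 144 c [573.3  16.1] size [68.9 63.7] ang 3.2 mean [572.7  13.4] pca -161.7
side fence 356 c [ 616.2 -135.3] size [ 24.5 306.1] ang 3.3 mean [ 617.2 -151.3] pca -86.2
side tag_bare_end [ 482.7 -112.8] 0.59
side tag_bare_end [ 509.7 -144.3] 0.59
wrist board 4910 c [ 471.  -167.4] size [ 90.1 187.2] ang 4.0 mean [ 462.7 -174.7] pca -80.7
wrist teal 550 c [ 514.7 -151.3] size [44.3 30.7] ang 27.6 mean [ 514.3 -150.6] pca 25.9
wrist blue 126 c [547.9  21.2] size [22.2 16.2] ang 4.3 mean [545.8  22.3] pca 24.4
wrist fence 372 c [ 569.8 -101.5] size [ 12.8 118.8] ang 3.3 mean [ 570.3 -100.5] pca 94.6
wrist tag [535.2 -86.4] 0.68
wrist tag [ 503.  -125.8] 0.67
wrist tag_bare_end [481.7 -87.8] 0.72
```

View pics/s1.png

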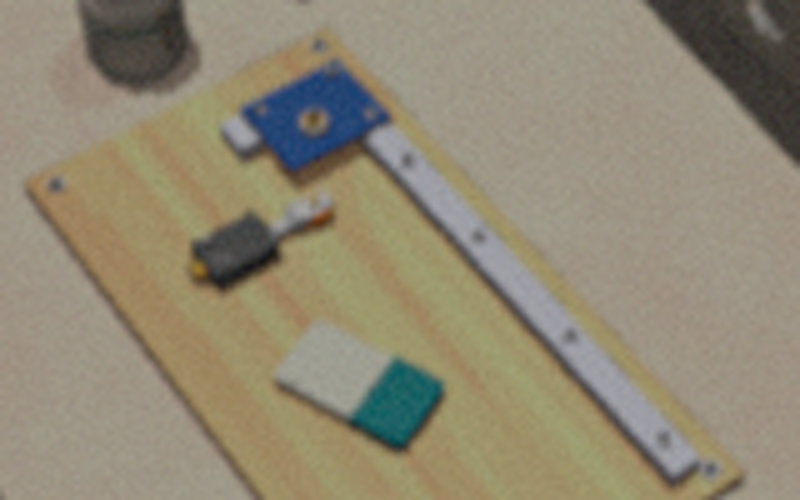

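The crop confirms the layout, and nothing obstructs the space between the tag and the fence. The fit gives jig origin ≈ (540.5, -91) with yaw ≈ 3.9°, and the tag at jig ≈ (-40, -34), turned about 23° from the jig. I'll lower two spread fingertips on the robot side of the tag.

Call:
{"api": "move_arm", "payload": {
  "plan": [
    [[-0.1,-0.8,-5],1,0.5],
    [[-0.1,-0.8,-5],1,0.5],
    [[0,-0.8,-5],1,0.5],
    [[0,-0.8,-5],0.9,0.5],
    [[0,0,-5],0,0.5]
  ]
}}

```text
time_s: 4.55
ee_pos: [439.1, -135.7, 65.2]
ee_rot: [-179.9, 0.1, -175.8]
force: [1.3, -0.7, -0.4]
gripper_width: 45.9
gripper_force: 0.0
```

Call:
{"api": "move_arm", "payload": {
  "plan": [
    [[0,0,-2.5],0,0.5],
    [[0,0,-1.5],0,0.5],
    [[0,0,-0.9],0,0.5],
    [[0,0,0],0,0.5],
    [[0,0,0],0,0.5]
  ]
}}

```text
time_s: 5.05
ee_pos: [439.4, -135.1, 18.1]
ee_rot: [-180.0, 0.1, -175.8]
force: [0.8, 0.3, -0.3]
gripper_width: 45.6
gripper_force: 0.0
```

Run:
```python
from h import *
p=env.grab_frame("scene")
a=p["frame"][170:270,200:360,::-1]
cv2.imwrite("pics/s2.png",cv2.resize(a,None,fx=5,fy=5,interpolation=cv2.INTER_CUBIC))
```

```text
(no output)
```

View pics/s2.png

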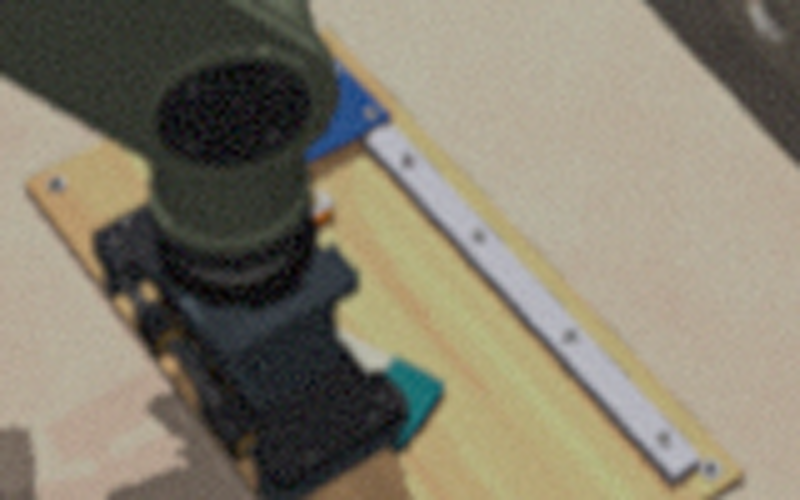

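The gripper sits in front of the tag and the tag hasn't moved. Pushing along jig +x.

Call:
{"api": "move_arm", "payload": {
  "plan": [
    [[0,0,-0.25],0,0.5],
    [[0.8,0.06,0],0,0.5],
    [[0.8,0.05,0],0,0.5],
    [[0.8,0.05,0],0,0.5],
    [[0.8,0.05,0],0,0.5]
  ]
}}

```text
time_s: 5.6
ee_pos: [471.7, -132.7, 15.1]
ee_rot: [-180.0, 0.0, -175.7]
force: [0.5, -0.1, 0.7]
gripper_width: 45.7
gripper_force: 0.2
```

Call:
{"api": "move_arm", "payload": {
  "plan": [
    [[0.8,0.06,0],0,0.5],
    [[0.8,0.05,0],0,0.5],
    [[0.8,0.05,0],0,0.5],
    [[0.8,0.06,0],0,0.5],
    [[0.8,0.05,0],0,0.5]
  ]
}}

```text
time_s: 6.1
ee_pos: [511.4, -130.0, 14.9]
ee_rot: [180.0, -0.0, -175.8]
force: [-0.9, 0.1, 0.5]
gripper_width: 45.5
gripper_force: 0.1
```

Run:
```python
from h import *
s=env.state(); print(s["ee_pos"],s["force"])
p=env.grab_frame("scene")
a=p["frame"][170:270,200:360,::-1]
cv2.imwrite("pics/s3.png",cv2.resize(a,None,fx=5,fy=5,interpolation=cv2.INTER_CUBIC))
```

```text
[ 511.39043509 -130.04622707   14.92555687] [-0.89904197  0.08754208  0.512379  ]
```

View pics/s3.png

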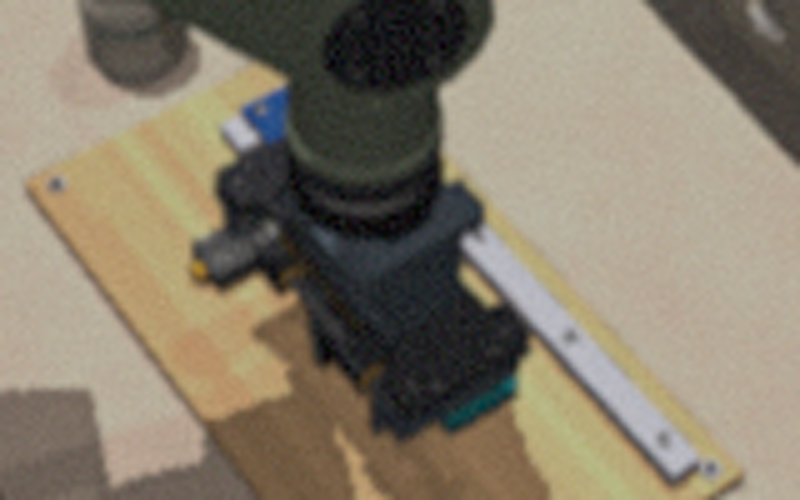

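The glazed edge now looks square to the fence, so the tag is aligned against both fingers. About 28 mm remain to the fence.

Call:
{"api": "move_arm", "payload": {
  "plan": [
    [[0.8,0.06,0],0,0.5],
    [[0.7,0.05,0],0,0.5],
    [[0.6,0.04,0],0,0.5],
    [[0.3,0.02,0],0,0.5],
    [[0.1,0,0],0,0.5]
  ]
}}

```text
time_s: 6.65
ee_pos: [536.0, -128.3, 15.0]
ee_rot: [180.0, -0.0, -175.7]
force: [-0.9, -0.9, 0.1]
gripper_width: 45.4
gripper_force: 0.3
```

Call:
{"api": "move_arm", "payload": {
  "plan": [
    [[0.1,0.01,0],0,0.5],
    [[0.1,0.01,0],0,0.5],
    [[0.1,0,0],0,0.5]
  ]
}}

```text
time_s: 6.95
ee_pos: [538.6, -128.1, 15.0]
ee_rot: [180.0, -0.0, -175.8]
force: [0.2, 0.2, -0.2]
gripper_width: 45.6
gripper_force: 0.1
```

Call:
{"api": "move_arm", "payload": {
  "plan": [
    [[0.1,0.01,0],0,0.5],
    [[0.1,0.01,0],0,0.5],
    [[0.1,0,0],0,0.5]
  ]
}}

```text
time_s: 7.25
ee_pos: [541.3, -127.9, 15.0]
ee_rot: [180.0, -0.1, -175.8]
force: [-2.0, -0.2, 1.3]
gripper_width: 45.5
gripper_force: 1.2
```

Call:
{"api": "move_arm", "payload": {
  "plan": [
    [[0.1,0.01,0],0,0.5],
    [[0.05,0,0],0,0.5]
  ]
}}

```text
time_s: 7.45
ee_pos: [541.4, -127.9, 14.9]
ee_rot: [180.0, -0.2, -175.7]
force: [-6.1, -1.9, 5.6]
gripper_width: 45.5
gripper_force: 3.1
```

Force is rising, so the tag is on the fence. I'll press slightly, hold, then back off and check.

Call:
{"api": "move_arm", "payload": {
  "plan": [
    [[0.05,0,0],0,0.5],
    [[0.05,0,0],0,0.5],
    [[0,0,0],0,0.5],
    [[0,0,0],0,0.5]
  ]
}}

```text
time_s: 7.85
ee_pos: [541.4, -127.8, 14.9]
ee_rot: [179.9, -0.3, -175.7]
force: [-6.5, -0.4, 5.0]
gripper_width: 45.7
gripper_force: 3.6
```

Call:
{"api": "move_arm", "payload": {
  "plan": [
    [[-0.6,-0.04,0],0,0.5],
    [[-1,-0.07,1],0,0.5],
    [[-1,-0.07,4],0,1],
    [[-4,0,5],0,1],
    [[-4,0,5],0,1]
  ]
}}

```text
time_s: 8.35
ee_pos: [455.0, -129.6, 144.9]
ee_rot: [-180.0, 0.1, -175.7]
force: [0.0, -0.6, 0.2]
gripper_width: 24.3
gripper_force: 0.0
```

Call:
{"api": "move_arm", "payload": {
  "plan": [
    [[-4,-3,5],0,1],
    [[-4,-3,5],0,1],
    [[0,0,0],0,1]
  ]
}}

```text
time_s: 8.65
ee_pos: [398.9, -174.5, 219.3]
ee_rot: [-179.6, 0.5, -175.9]
force: [0.6, -0.3, 0.6]
gripper_width: 1.3
gripper_force: 0.0
```

```bash
python3 fit.py | grep -v "jig net"
python3 - <<'E'
from h import *
s=env.state(); print(s["ee_pos"],s["ee_rot"],s["force"],s["gripper_width"])
p=env.grab_frame("wrist");q=env.grab_frame("scene")
a=cv2.resize(q["frame"][170:270,200:360],None,fx=3.5,fy=3.5,interpolation=cv2.INTER_CUBIC)
b=p["frame"][100:340]
cv2.imwrite("pics/s4.png",np.vstack([a[:,:560],b])[:600,:,::-1])
E
```

```text
scene drill_bush [-0.7 -6.9]
scene tag_seat [-6.2  0.4]
scene fence_corner [9.2 7.4]
scene jig [ 0.5 -2.4]
side drill_bush [  6.1 -26.7]
side tag_seat [0.  0.8]
side jig [-0.5  2.1]
wrist tag_seat [0.5 3.7]
wrist fence_corner [-5.8 -0.4]
scene board 4303 c [531.2 -91.5] size [219.1 399.2] ang 4.2 mean [ 518.9 -165.9] pca -82.4
scene teal 166 c [ 583.9 -162.6] size [45.1 32.8] ang 3.2 mean [ 583.7 -162.7] pca -177.3
scene blue 215 c [571.5  34.8] size [68.9 53.3] ang 4.4 mean [574.8  31.3] pca -153.2
scene fence 872 c [ 592.7 -132.3] size [ 71.6 299.3] ang 4.9 mean [ 605.4 -132.8] pca -84.0
side board 3286 c [514.9 -99.1] size [185.8 418. ] ang 4.2 mean [ 505.4 -144.1] pca -83.2
side teal 147 c [ 584.1 -169.3] size [50.6 50.8] ang 4.9 mean [ 584.  -169.9] pca -119.1
side blue 146 c [573.3  16.1] size [68.9 63.7] ang 3.2 mean [572.8  13.7] pca -154.9
side fence 466 c [ 592.8 -136.9] size [ 68.4 306.1] ang 4.1 mean [ 608.8 -145.6] pca -84.5
wrist board 2673 c [ 447.6 -209.1] size [ 39.5 163.1] ang 4.1 mean [ 444.  -215.2] pca 96.4
wrist teal 28 c [ 567.2 -160.4] size [18.9  1.3] ang 4.1 mean [ 567.2 -160.4] pca 4.1
wrist blue 1061 c [552.3  37.2] size [40.7 55.3] ang 4.1 mean [551.2  36.7] pca 86.2
wrist fence 79 c [546.1 -10.9] size [11.4 14.4] ang 4.1 mean [547.1 -11.1] pca 86.5
[ 399.17059062 -172.1190625   213.85093755] [ 1.79997663e+02  5.11921986e-03 -1.75753269e+02] [ 0.1460844  -1.05211777  0.7347628 ] 0.6136612586451566
```

View pics/s4.png

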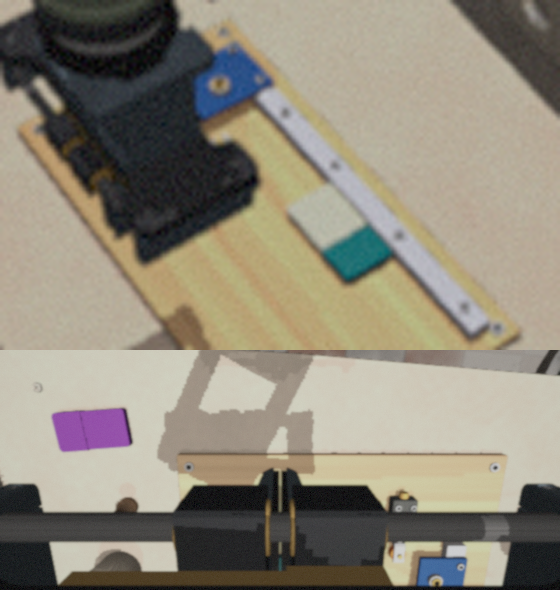

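Top half: the tag lies flush along the fence (about 340,230), parallel, well short of the roller. Next I'll put the closed fingers behind the glazed end and push along jig +y.

Call:
{"api": "move_arm", "payload": {
  "plan": [
    [[4.7,-1,0],0,1],
    [[4.7,-1,-2],0,1],
    [[4.6,-1,-3],0,1],
    [[4.6,-1.1,-4],0,1],
    [[0,0,-3.5],0,1]
  ]
}}

```text
time_s: 10.3
ee_pos: [574.9, -210.9, 99.1]
ee_rot: [-179.9, 0.3, -175.7]
force: [-0.8, 0.3, -0.2]
gripper_width: 0.9
gripper_force: 0.0
```

Call:
{"api": "move_arm", "payload": {
  "plan": [
    [[0,0,-3.5],0,1],
    [[0,0,-2.5],0,1],
    [[0,0,-1.2],0,1],
    [[0,0,0],0,1],
    [[0,0,0],0,1]
  ]
}}

```text
time_s: 10.8
ee_pos: [570.5, -209.9, 29.5]
ee_rot: [-180.0, 0.1, -175.8]
force: [0.1, -0.4, 0.3]
gripper_width: 0.5
gripper_force: 0.0
```

Call:
{"api": "move_arm", "payload": {
  "plan": [
    [[0.75,-0.1,0],0,1],
    [[0.75,-0.1,0],0,1],
    [[0,0,-0.7],0,1],
    [[0,0,-0.7],0,1],
    [[0,0,0],0,1]
  ]
}}

```text
time_s: 11.3
ee_pos: [583.4, -211.1, 13.0]
ee_rot: [179.9, -0.2, -175.7]
force: [0.1, 0.2, -0.0]
gripper_width: 0.7
gripper_force: 0.0
```

Call:
{"api": "move_arm", "payload": {
  "plan": [
    [[0.2,0,0.25],0,1],
    [[0,0.8,0],0,1],
    [[-0.06,0.8,0],0,1],
    [[-0.06,0.8,0],0,1],
    [[0,0,0],0,1]
  ]
}}

```text
time_s: 11.8
ee_pos: [585.2, -186.0, 17.0]
ee_rot: [180.0, -0.0, -175.7]
force: [-0.1, -0.0, -0.6]
gripper_width: 0.6
gripper_force: 0.0
```

Call:
{"api": "move_arm", "payload": {
  "plan": [
    [[-0.06,0.8,0],0,1],
    [[-0.06,0.8,0],0,1],
    [[-0.06,0.8,0],0,1],
    [[-0.06,0.8,0],0,1],
    [[-0.05,0.8,0],0,1]
  ]
}}

```text
time_s: 12.3
ee_pos: [582.6, -146.9, 17.1]
ee_rot: [-180.0, 0.0, -175.7]
force: [0.1, -0.3, 1.5]
gripper_width: 0.3
gripper_force: 0.6
```

Run:
```python
from h import *
p=env.grab_frame("scene")
print(env.state()["ee_pos"],env.state()["force"])
a=cv2.resize(p["frame"][170:270,200:360],None,fx=5,fy=5,interpolation=cv2.INTER_CUBIC)
cv2.imwrite("pics/s5.png",a[:,:,::-1])
```

```text
[ 582.30040337 -145.67425054   16.98284045] [-0.59226979  1.22487252  1.16313886]
```

View pics/s5.png

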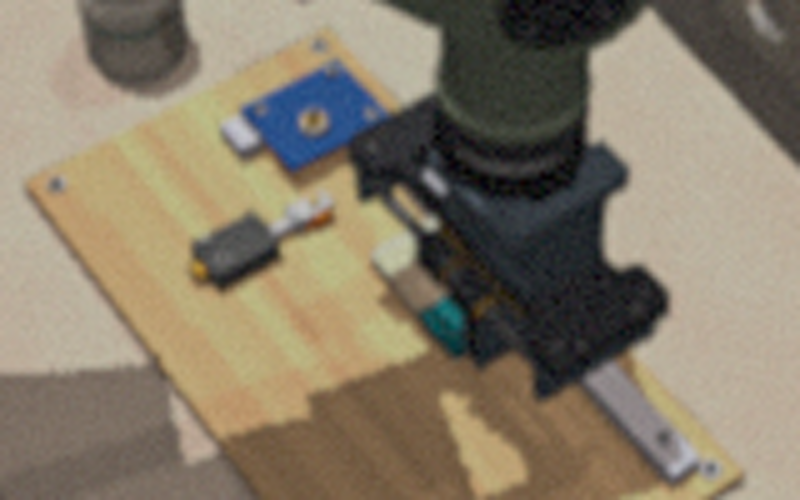

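The tag slides along the fence with fingers behind the glazed end. The roller (about 320,210 in the crop) is ahead and still clear. Continuing.

Call:
{"api": "move_arm", "payload": {
  "plan": [
    [[-0.06,0.8,0],0,1],
    [[-0.06,0.8,0],0,1],
    [[-0.05,0.6,0],0,1],
    [[-0.04,0.5,0],0,1],
    [[-0.03,0.5,0],0,1]
  ]
}}

```text
time_s: 12.85
ee_pos: [580.1, -115.1, 16.9]
ee_rot: [180.0, -0.0, -175.7]
force: [-0.3, 0.5, 1.4]
gripper_width: 0.4
gripper_force: 0.3
```

Call:
{"api": "move_arm", "payload": {
  "plan": [
    [[-0.03,0.4,0],0,1],
    [[-0.03,0.4,0],0,1],
    [[-0.03,0.4,0],0,1],
    [[-0.03,0.4,0],0,1],
    [[-0.03,0.4,0],0,1]
  ]
}}

```text
time_s: 13.35
ee_pos: [578.5, -95.6, 16.9]
ee_rot: [-180.0, -0.0, -175.8]
force: [-0.1, -3.5, -0.3]
gripper_width: 0.4
gripper_force: 1.3
```

Call:
{"api": "move_arm", "payload": {
  "plan": [
    [[-0.03,0.4,0],0,1],
    [[-0.03,0.4,0],0,1],
    [[-0.03,0.4,0],0,1],
    [[-0.03,0.4,0],0,1],
    [[-0.03,0.4,0],0,1]
  ]
}}

```text
time_s: 13.85
ee_pos: [577.3, -75.1, 16.9]
ee_rot: [180.0, 0.0, -175.8]
force: [0.0, -2.0, -1.3]
gripper_width: 0.3
gripper_force: 0.9
```

Call:
{"api": "move_arm", "payload": {
  "plan": [
    [[-0.03,0.4,0],0,1],
    [[-0.03,0.4,0],0,1],
    [[-0.03,0.4,0],0,1],
    [[-0.03,0.4,0],0,1],
    [[-0.02,0.3,0],0,1]
  ]
}}

```text
time_s: 14.35
ee_pos: [575.8, -56.1, 17.0]
ee_rot: [180.0, 0.0, -175.7]
force: [1.5, -2.0, 0.5]
gripper_width: 0.6
gripper_force: 0.9
```

Call:
{"api": "move_arm", "payload": {
  "plan": [
    [[-0.01,0.15,0],0,1],
    [[-0.01,0.15,0],0,1],
    [[-0.01,0.1,0],0,1]
  ]
}}

```text
time_s: 14.65
ee_pos: [575.6, -52.5, 17.0]
ee_rot: [180.0, 0.0, -175.8]
force: [0.5, -1.1, 0.1]
gripper_width: 0.3
gripper_force: 0.8
```

Call:
{"api": "move_arm", "payload": {
  "plan": [
    [[-0.01,0.15,0],0,1],
    [[-0.01,0.1,0],0,1],
    [[-0.01,0.1,0],0,1]
  ]
}}

```text
time_s: 14.95
ee_pos: [575.3, -49.0, 17.0]
ee_rot: [180.0, 0.0, -175.8]
force: [1.9, -2.3, -0.8]
gripper_width: 0.5
gripper_force: 0.8
```

Call:
{"api": "move_arm", "payload": {
  "plan": [
    [[-0.01,0.1,0],0,1],
    [[-0.01,0.1,0],0,1]
  ]
}}

```text
time_s: 15.15
ee_pos: [575.1, -47.0, 17.0]
ee_rot: [180.0, 0.0, -175.8]
force: [2.0, -2.4, -0.1]
gripper_width: 0.1
gripper_force: 0.9
```

Call:
{"api": "move_arm", "payload": {
  "plan": [
    [[-0.01,0.1,0],0,1],
    [[-0.01,0.1,0],0,1],
    [[0,0.1,0],0,1]
  ]
}}

```text
time_s: 15.45
ee_pos: [574.8, -44.0, 17.0]
ee_rot: [180.0, 0.0, -175.8]
force: [1.1, -1.9, 0.8]
gripper_width: 0.2
gripper_force: 1.0
```

Call:
{"api": "move_arm", "payload": {
  "plan": [
    [[-0.01,0.1,0],0,1],
    [[-0.01,0.1,0],0,1]
  ]
}}

```text
time_s: 15.65
ee_pos: [574.7, -42.2, 17.0]
ee_rot: [-180.0, 0.0, -175.7]
force: [2.3, -4.5, 0.1]
gripper_width: 0.5
gripper_force: 2.2
```

Call:
{"api": "move_arm", "payload": {
  "plan": [
    [[0,0.05,0],0,1],
    [[0,0.05,0],0,1]
  ]
}}

```text
time_s: 15.85
ee_pos: [574.7, -42.1, 17.0]
ee_rot: [-179.9, 0.0, -175.7]
force: [0.6, -6.4, 0.8]
gripper_width: 0.7
gripper_force: 3.2
```

Call:
{"api": "move_arm", "payload": {
  "plan": [
    [[0,0.05,0],0,1],
    [[0,0.05,0],0,1],
    [[0,0,0],0,1],
    [[0,0,0],0,1]
  ]
}}

```text
time_s: 16.25
ee_pos: [574.7, -42.0, 17.0]
ee_rot: [-179.8, 0.0, -175.7]
force: [1.6, -8.9, 0.8]
gripper_width: 0.8
gripper_force: 4.0
```

It has come up hard against the end stop: the force rises with no travel. Backing off and checking.

Call:
{"api": "move_arm", "payload": {
  "plan": [
    [[0.04,-0.6,0],0,1],
    [[0.1,-1.5,0],0,1],
    [[0,-2,3],0,1],
    [[-3,-3,4],0,1],
    [[-4,-3,4],0,1]
  ]
}}

```text
time_s: 16.75
ee_pos: [518.8, -131.4, 113.2]
ee_rot: [180.0, -0.0, -175.7]
force: [-0.1, -0.2, -0.4]
gripper_width: 0.7
gripper_force: 0.0
```

Call:
{"api": "move_arm", "payload": {
  "plan": [
    [[-4,-4,4],0,1],
    [[-4,-4,4],0,1],
    [[-4,-4,0],0,1],
    [[0,0,0],0,1]
  ]
}}

```text
time_s: 17.15
ee_pos: [422.0, -226.3, 171.1]
ee_rot: [-180.0, -0.1, -176.1]
force: [0.6, 0.1, -0.6]
gripper_width: 0.6
gripper_force: 0.0
```

```bash
python3 fit.py | grep -E "teal|blue|tag"
python3 - <<'E'
from h import *
s=env.state(); print(s["ee_pos"],s["force"],s["time_s"])
p=env.grab_frame("wrist");q=env.grab_frame("scene")
a=cv2.resize(q["frame"][170:250,220:332],None,fx=5,fy=5,interpolation=cv2.INTER_CUBIC)
cv2.imwrite("pics/s6.png",np.vstack([a,p["frame"][180:380]])[:600,:,::-1])
E
```

```text
scene tag_seat [-2.4 11.4]
side tag_seat [5.6 2.8]
wrist tag_seat [2.4 2.2]
scene teal 6 c [592.5 -16.6] size [4.6 9.6] ang 6.9 mean [593.3 -16.9] pca -89.4
scene blue 1 c [605.8  13.4] size [0. 0.] ang 0.0 mean [605.8  13.4] pca 0.0
side teal 108 c [575.1 -28.3] size [53.8 47.3] ang 87.6 mean [574.4 -29. ] pca -109.8
side blue 148 c [573.3  16.1] size [68.9 63.7] ang 3.2 mean [573.   13.8] pca -155.5
wrist teal 743 c [561.4 -20.1] size [33.6 36.2] ang 3.9 mean [563.2 -21.1] pca 62.1
wrist blue 415 c [547.6  15.3] size [29.3 19.7] ang 4.0 mean [547.2  15. ] pca -2.3
[ 425.88353753 -223.32671752  170.20768729] [0.09176439 0.51616328 0.33230369] 18.2
```

View pics/s6.png

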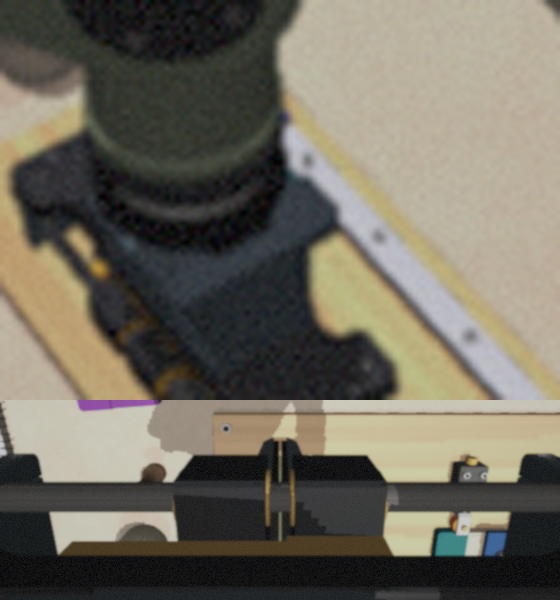

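The wrist view shows the tag's teal end beside the roller, with its bare part running under the blue plate. I'll clear the scene camera's view for a measurement.

Call:
{"api": "move_arm", "payload": {
  "plan": [
    [[-2,4.5,2],0,1],
    [[-2,4.5,2],0,1],
    [[-2,4.5,2],0,1],
    [[-2,4.5,0],0,1],
    [[-2,4.5,0],0,1]
  ]
}}

```text
time_s: 18.8
ee_pos: [328.8, -5.0, 227.4]
ee_rot: [180.0, 0.1, -175.8]
force: [0.8, 1.6, 0.0]
gripper_width: 0.0
gripper_force: 0.0
```

Call:
{"api": "move_arm", "payload": {
  "plan": [
    [[0,4.5,0],0,1],
    [[0,4.5,0],0,1],
    [[0,4.5,0],0,1],
    [[0,4.5,0],0,1],
    [[0,0,0],0,1]
  ]
}}

```text
time_s: 19.3
ee_pos: [329.3, 178.3, 226.8]
ee_rot: [179.9, 0.0, -175.3]
force: [-0.8, -0.7, -0.1]
gripper_width: 0.2
gripper_force: 0.0
```

```bash
python3 fit.py | grep -E "teal|blue|board|tag"
python3 - <<'E'
from h import *
s=env.state(); print(s["ee_pos"],s["time_s"])
q=env.grab_frame("scene")
a=cv2.resize(q["frame"][180:240,225:305],None,fx=10,fy=10,interpolation=cv2.INTER_CUBIC)
# expected home outline: glazed-end corners, teal/cream border, top z 22
for y in (51,79):
  for x in (14,60):
    c,sn=np.cos(np.radians(4.1)),np.sin(np.radians(4.1))
    w=np.array([540.7+c*x-sn*y,-91+sn*x+c*y,22.])
    f,M,t=cam(q); d=M.T@(w-t); u,v=q["cx"]+f*d[0]/d[2],q["cy"]+f*d[1]/d[2]
    cv2.circle(a,(int((u-225)*10),int((v-180)*10)),5,(255,0,0),-1)
cv2.imwrite("pics/s7.png",a[:,:,::-1])
E
```

```text
scene tag_seat [-4.5 -1.4]
side tag_seat [ 5.8 -1.7]
scene board 6098 c [530.9 -91.3] size [219.1 399.6] ang 4.2 mean [ 508.7 -126.7] pca -80.5
scene teal 132 c [573.5 -20.3] size [44.  33.4] ang 5.1 mean [574.3 -21. ] pca -169.7
scene blue 261 c [571.9  35.1] size [68.  53.9] ang 4.4 mean [571.3  34.6] pca -168.0
side board 3499 c [513.3 -99.1] size [182.6 417.6] ang 4.4 mean [ 509.7 -148.5] pca -80.5
side teal 109 c [575.1 -28.3] size [53.8 47.3] ang 87.6 mean [574.5 -28.8] pca -111.5
side blue 146 c [573.3  16.1] size [68.9 63.7] ang 3.2 mean [572.8  13.7] pca -154.9
wrist board 72 c [408.5  56.7] size [19.  13.7] ang 57.5 mean [411.3  59.1] pca 83.3
[329.44426407 173.74191958 226.63189637] 20.35
```

View pics/s7.png

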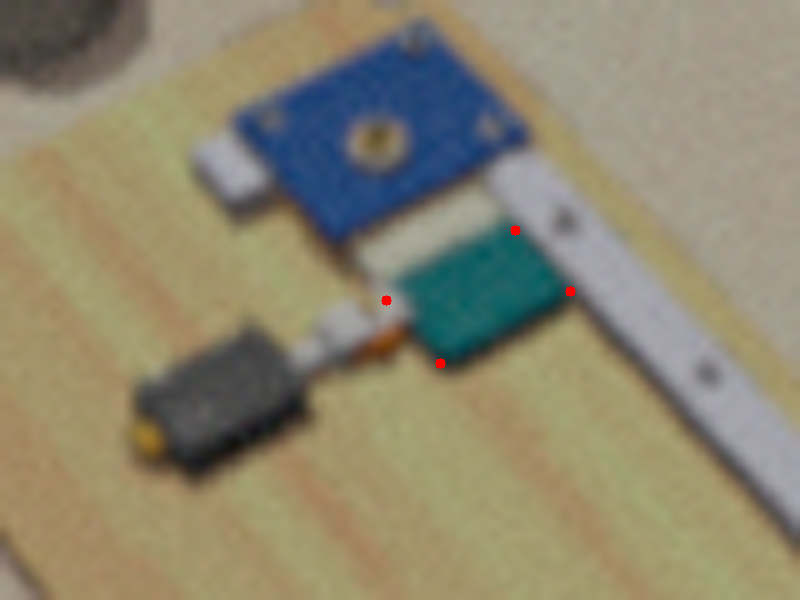

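The crop shows the glazed-end corners (about 442,360 and 570,290) on the predicted home outline. The tag is flush to the fence, under the plate, and the roller is against its side. Handing in.

```bash
python3 -c "
from workcell import env
print(env.job_done())"
```

```text
the job is handed in; nothing more can be done
None
```

I pushed the tag flat to the fence, slid it past the roller and under the drill plate until it stopped hard against the end stop, and handed the job in at about 20 s; the last picture shows it in the home position, but the hand-in call returned no verdict.

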